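# Tip the fallen freezer box back onto its base and push it up to its twin

## Robot

A 6-joint arm with a two-finger parallel gripper is mounted at the origin on a cart in front of the work surface, level with it; the furniture and walls round the work are solid. World frame = base frame: x ahead of the robot, y to its left, z up, the work surface at z = 0. Lengths are in m, angles in degrees, forces in N, time in s.
With the tool pointing down it reaches from about 0.275 to 0.975 m from the base axis. Payload 8.4 kg.
Tool frame: the origin (TCP) lies on the front face of the gripper's body, between the roots of the fingers; the fingertips stand 88 mm ahead of it and the grasp point (between the pads) lies 69 mm ahead of it; z points along the fingers, y is the line along which they close (so a half turn about z gives the same grasp; the last joint's range is limited). The gripper opens to 92 mm and grips with 3 to 60 N. Pads are 20 mm wide; open, the fingers measure 128 mm over their backs; the gripper's body (75 mm by 189 mm) begins 69 mm behind the grasp point.
Start: joints at [71.941, 20.225, 93.587, -0, 66.188, -0.138], TCP at [0.192, 0.595, 0.303] pointing down, gripper open.
Joint ranges: [-150.9, 150.9], [-52.94, 120.26], [3.33, 152.33], [-74.26, 254.26], [0, 154.13], [-172.89, 172.89]. Speed limits (degrees/s): [127.2, 127.2, 159.86, 180, 180, 180].

## Interface

Orientations are given as a 3x3 rotation matrix whose columns are the frame's x, y, z axes.
In Python, from workcell import bot gives the robot as it stands.
- The arm moves only by the tool arm_command, never from a script. Its argument "plan" is one flat list of numbers, 7 for each row, row after row: the shift along the tool's x, y, z in units of 100 mm (1.0 is 100 mm), then the turn, a rotation vector about the tool's x, y, z in units of 180 degrees (1.0 is 180 degrees), then the gripper's target within -1 to 1 (shut at 1, half-way at 0, fully open at -1). In form: [tx, ty, tz, rx, ry, rz, jaw, tx, ty, tz, rx, ry, rz, jaw, ...]. A call has 1 to 10 rows; each row is the pose to reach, as a shift and turn from the pose commanded when the call began, along the tool's axes at that moment, turning the shorter way round; what a row does not reach only later rows make up. A row lasts 1/8 s, in which the tool goes at most 62.5 mm and 10.7 degrees, less where a joint would pass 70% of its speed; a pose out of reach is approached as far as the arm can. A call with a number of a shift or a turn outside -1 to 1 is refused whole. A call with a gripper value outside its range is refused whole. The fingers move at their own pace and stop on an object; the grip force is fixed at half the most. Time passes only in rows, so rows that repeat a pose let the fingers close. It gives the time, the measured TCP pose, the force, the opening and the grip force at its end, in the units of the state.
- bot.state(): the state, without advancing time (a new reading comes with each control period).
- bot.snapshot(name): name is "side" or "top" or "wrist"; returns the picture (384x512x3 uint8, blue, green, red); there is no depth.
- bot.camera_model(name): a dict with "fovy" (degrees; the focal length in pixels is half the picture's height over the tangent of half this angle, whatever the lens; pixels are square), "cx", "cy" (the principal point, pixels), "extrinsics" (4x4, takes a point from camera to world coordinates). Camera axes: x right, y up, looking along -z (the intrinsics and any distortion apply to the point x, -y, -z); pixel columns grow to the right and rows downward; lengths in m; the calibration is good to about 2 mm. A picture is of the moment at which its call begins: read the wrist's pose just before it. camera_model takes no time and is no camera call; for the wrist camera it gives the pose at the moment of the call.
- bot.sign_off(): hands the job in; it is judged then, once.
The state is a dict: "clock": time; "qpos": joint angles; "joint_velocities": joint speeds; "effort": joint torques, N m; "tool_pos": TCP position; "tool_rot": TCP orientation; "contact_force": force on the tool from outside, world axes, zero at the start; "torque": the same for the moment, N m; "finger_gap": finger opening in m; "grasp_force": force on a finger pad.
Only numpy, scipy, OpenCV 4.12 (cv2) and the standard library are available. Lean on these libraries where they do the work, as an engineer would, in place of code of your own. Each camera call takes 0.05 s, during which the arm holds its last target. There are 200 camera calls.

## Task

One of the two freezer boxes has been knocked onto its side. By pushing only, tip it back onto its base so that its lid is on top, and slide it up until it stands flush and square against the side of the other freezer box, roughly in line with it. Never lift the fallen box off the worktop, do not shove the standing box away or knock the roll of tape off it, and leave the bottles, beaker, tube and timer alone.

Things in the scene. Friction and masses are not known exactly. Their poses are not given: they have to be found in the camera images.
- fallen_box: Freezer box lying on its side: closed teal box, 0.2 to 0.4 kg, lid fixed on. Origin: centre of its underside; own z from the underside out through the lid (62 mm), own x across its 89 mm width (faces at +/-44.5), own y along its 134 mm length. At the start own x points up (top at 89 mm), the lid faces away from the standing box, the underside faces it; upright it is 62 mm high, own x towards the twin.
- heel (a point): Middle of the fallen box's long bottom edge towards the standing box (own x -44.5 mm, y 0, z 0), on which it tips; always on the worktop. After some 35 degrees of tipping the box passes balance and falls onto its base by itself, covering 89 mm from the heel towards the standing box.
- push_point (a point): Point on the outside of the fallen box's lid (own x 30.5 mm, y 0, z 62 mm), 75 mm above the worktop at the start: push here towards the standing box to tip it. Friction on the worktop is about 0.6: pushed below about 65 mm, or level so that the rising lid drags along the finger, the box may slide and not tip; let the finger rise on the arc about the heel.
- standing_box: The twin standing on its base about 0.2 m right of the fallen one: same 89 x 134 x 62 mm, 0.9 kg, loose (over about 4 N shifts it). Origin: centre of its underside; own x, across its width, points away from the fallen box, which belongs against its -x face; origins then 89 mm apart. Gap once righted 30 to 70 mm, at most 9 degrees askew and 15 mm out of line at the start.
- tape_roll: Roll of tape, 55 mm across, 19 mm high, lying flat and loose on the lid of the standing box (its top is 81 mm above the worktop): must stay there. Origin at the centre of its underside.
- bottle_a: Bystander, loose: leave it where it is. Origin at the centre of its underside, z up. Small reagent bottle with a red cap, 40 mm across, 62 mm high.
- bottle_b: Bystander, loose: leave it where it is. Origin at the centre of its underside, z up. Small reagent bottle with a white cap, 40 mm across, 62 mm high.
- beaker: Bystander, loose: leave it where it is. Origin at the centre of its underside, z up. Small clear beaker, 44 mm across, 58 mm high.
- tube: Bystander, loose: leave it where it is. Origin at the centre of its underside, z up. Upright capped tube, 34 mm across, 115 mm high, at the right near the front edge of the worktop.
- timer: Bystander, loose: leave it where it is. Origin at the centre of its underside, z up. Flat lab timer, 62 x 66 x 19 mm.
Mind the look-alikes: they are no part of the job. What is shaped like the tape_roll but blue, purple or turquoise is not meant.

How it is judged:
By the outcome, as a careful person would: the job done as asked, in the order asked, and still so for the second after the job is handed in, with the robot touching nothing.
It also fails if it takes over 64 s, if anything falls off the work surface, if the arm or the gripper's body presses on something with over 40 N, if the wrist force passes 120 N, or if a joint passes its speed limit or range.

## Working session

There is one attempt and no reset: what is moved stays moved. The work goes in short steps, Python scripts to look and compute and a tool call to move; the robot and the scene stay as the last step left them, time stands still between calls to the robot, and variables do not carry over. Pictures are saved under pics/ and viewed, at most 10 in all, crops included, and the job is handed in when it is done.

Besides the shell and the picture viewer there is one more tool, called after "Emit:" by a JSON object that holds its "fn" and its "kwargs", one argument or row to a line. arm_command: Moves the arm, as the interface text tells. Its arguments: {"type":"object","properties":{"plan":{"type":"array","items":{"type":"number"}}},"required":["plan"]}

```bash
mkdir -p pics; python3 - <<'E'
from workcell import bot
import cv2,numpy as np
for n in("top","side"):
    cv2.imwrite(f"pics/{n}0.png",bot.snapshot(n))
    m=bot.camera_model(n);print(n,m)
s=bot.state();print(s["clock"],s["tool_pos"],np.round(s["tool_rot"],3),s["finger_gap"])
E
```

```text
top {'fovy': 47.21798605214418, 'cx': 257.29896544994375, 'cy': 198.36125837880726, 'extrinsics': array([[ 0.02580913,  0.99679856, -0.07567378,  0.41933419],
       [-0.99965406,  0.02535131, -0.00700442,  0.19388379],
       [-0.00506356,  0.07582838,  0.99710803,  1.34491489],
       [ 0.        ,  0.        ,  0.        ,  1.        ]])}
side {'fovy': 54.840491469469384, 'cx': 249.50298065753148, 'cy': 196.06264462338524, 'extrinsics': array([[ 0.97811747,  0.12676748, -0.16497338,  0.28975106],
       [-0.20799373,  0.57681068, -0.78995446, -0.87689938],
       [-0.00498213,  0.80698169,  0.59055545,  0.87939993],
       [ 0.        ,  0.        ,  0.        ,  1.        ]])}
0.1 [0.19221266 0.59437509 0.30205096] [[-0.951  0.308 -0.   ]
 [ 0.308  0.951 -0.001]
 [ 0.    -0.001 -1.   ]] 0.09202083260266304
```

View pics/top0.png

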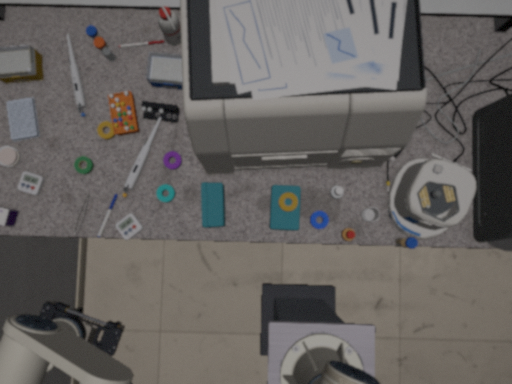

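View pics/side0.png

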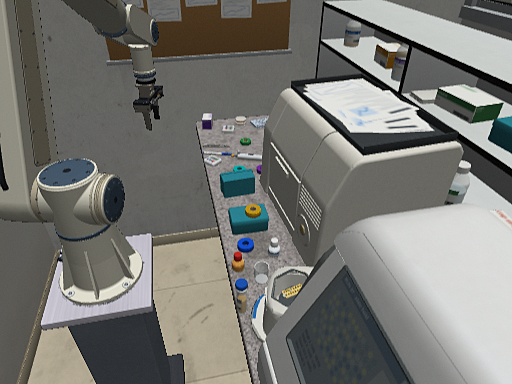

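```bash
python3 - <<'E'
import cv2
a=cv2.imread("pics/top0.png")[150:250,145:305]
cv2.imwrite("pics/c1.png",cv2.resize(a,None,fx=5,fy=5,interpolation=cv2.INTER_CUBIC))
E
cat > h.py <<'E'
import numpy as np,cv2
from workcell import bot
def ray(m,px):
    f=192/np.tan(np.radians(m["fovy"]/2)); T=m["extrinsics"]
    return T[:3,3],T[:3,:3]@np.array([(px[0]-m["cx"])/f,-(px[1]-m["cy"])/f,-1])
def at(m,px,z):
    o,d=ray(m,px); return o+d*(z-o[2])/d[2]
def proj(m,P):
    f=192/np.tan(np.radians(m["fovy"]/2)); T=m["extrinsics"]
    c=T[:3,:3].T@(np.array(P)-T[:3,3]); return np.array([m["cx"]+f*c[0]/-c[2],m["cy"]-f*c[1]/-c[2]])
E
```

```text
(no output)
```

View pics/c1.png

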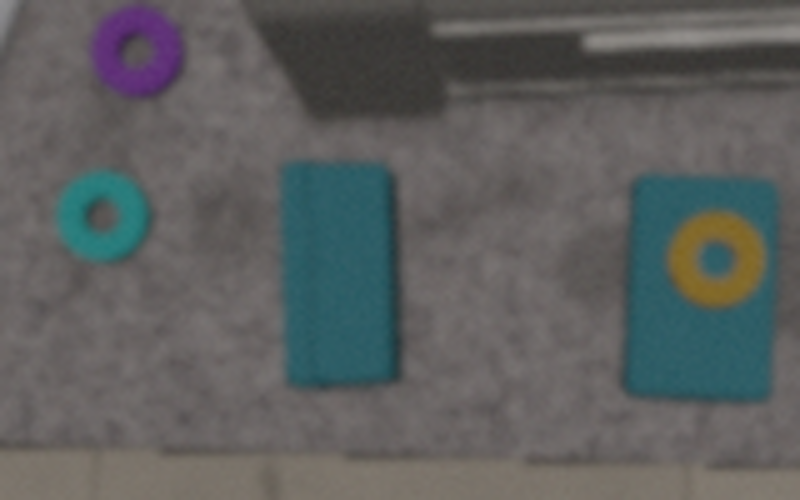

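```bash
python3 - <<'E'
from h import *
m=bot.camera_model("top")
def g(l,z):
    P=np.array([at(m,(145+(u+.5)/5-.5,150+(v+.5)/5-.5),z)[:2] for u,v in l]);print(np.round(P,4).tolist(),P.mean(0))
    r=cv2.minAreaRect((P*1000).astype(np.float32));print(r)
    for i,j in((0,3),(1,2),(0,1),(3,2)):
        d=P[i]-P[j];print(np.hypot(*d),np.degrees(np.arctan2(d[1],d[0])))
g([(281,163),(388,163),(397,381),(288,386)],.089)
g([(636,176),(777,180),(769,400),(626,394)],.062)
print(at(m,(145+718/5,150+260/5),.081))
for p in((82,237),(260,243)):print(at(m,p,0))
print(at(m,(165,193),.019),at(m,(128,227),.019))
for p in ((205,170),(233,165)):print(at(m,p,0),at(m,p,.3))
for n in ("wrist",):cv2.imwrite("pics/w0.png",bot.snapshot(n))
E
```

```text
[[0.5571, 0.3664], [0.5587, 0.3048], [0.4337, 0.2957], [0.4292, 0.3579]] [0.49469305 0.3312102 ]
((495.2707824707031, 331.05657958984375), (128.1725616455078, 62.313026428222656), 3.8262696266174316)
0.1281725398034995 3.8262629595463933
0.1253231255597773 4.177158430415172
0.061598679721504415 91.44610878941187
0.06231373792669715 94.09621854038568
[[0.5577, 0.1614], [0.5574, 0.0786], [0.4285, 0.0809], [0.4299, 0.1642]] [0.49338641 0.1212789 ]
((493.6540832519531, 121.42086791992188), (83.33250427246094, 129.0281524658203), 88.9864273071289)
0.12783421185161492 -1.2765289723562778
0.1288933196137648 -1.0135718893841057
0.08275444823611161 89.81400170581288
0.0833326138806033 89.07911062744368
[0.50703472 0.11228713 0.081     ]
[0.38939161 0.73586526 0.        ]
[0.38525834 0.19158392 0.        ]
[0.52914742 0.48349043 0.019     ] [0.42343092 0.59089312 0.019     ]
[0.60508831 0.36702209 0.        ] [0.56365354 0.32840144 0.3       ]
[0.62281859 0.28104024 0.        ] [0.57742886 0.26159891 0.3       ]
```

```bash
cat >> h.py <<'E'
from scipy.spatial.transform import Rotation as Ro
def rel(targets):
    "targets: (x,y,z of TCP, long-axis angle of tool y in deg)"
    s=bot.state();R0=s["tool_rot"];print("at",np.round(s["tool_pos"],4),"yaw",np.degrees(np.arctan2(R0[1,1],R0[0,1])).round(2),"t",s["clock"],"F",np.round(s["contact_force"],1),s["finger_gap"])
    for x,y,z,a in targets:
        c,q=np.cos(np.radians(a)),np.sin(np.radians(a))
        R=np.array([[-c,c*0+q*0,0]]*3);R=np.column_stack([[-q*-1*-1*-1*0-0,0,0]]*3) if 0 else np.column_stack([np.cross([c,q,0],[0,0,-1]),[c,q,0],[0,0,-1]])
        t=R0.T@(np.array([x,y,z])-s["tool_pos"])*10
        print(np.round(t,3),np.round(Ro.from_matrix(R0.T@R).as_rotvec()/np.pi,4))
E
sed -i 's/^        R=np.array.*$/        R=np.column_stack([np.cross([c,q,0],[0,0,-1]),[c,q,0],[0,0,-1]])/' h.py
python3 - <<'E'
from h import *
m=bot.camera_model("top")
for p in((195,137),(192,100),(290,150)):
    for z in(.1,.2,.3,.4):print(p,z,at(m,p,z)[:2].round(3))
m=bot.camera_model("side")
for p in((275,185),(300,240),(268,120)):
    o,d=ray(m,p);print(p,[(o+d*(x-o[0])/d[0]).round(3).tolist() for x in(.58,.6,.62)])
rel([(.485,.40,.302,4),(.485,.395,.163,4)])
E
```

```text
(195, 137) 0.1 [0.686 0.386]
(195, 137) 0.2 [0.665 0.371]
(195, 137) 0.3 [0.643 0.355]
(195, 137) 0.4 [0.622 0.34 ]
(192, 100) 0.1 [0.794 0.399]
(192, 100) 0.2 [0.764 0.382]
(192, 100) 0.3 [0.734 0.366]
(192, 100) 0.4 [0.704 0.349]
(290, 150) 0.1 [0.655 0.113]
(290, 150) 0.2 [0.636 0.119]
(290, 150) 0.3 [0.617 0.126]
(290, 150) 0.4 [0.598 0.132]
(275, 185) [[0.58, 0.098, 0.183], [0.6, 0.165, 0.135], [0.62, 0.232, 0.087]]
(300, 240) [[0.58, -0.167, 0.176], [0.6, -0.118, 0.127], [0.62, -0.069, 0.079]]
(268, 120) [[0.58, 0.21, 0.365], [0.6, 0.285, 0.33], [0.62, 0.359, 0.294]]
at [0.1923 0.5944 0.3021] yaw 72.08 t 0.15 F [-1.1 -0.3  0.8] 0.09184112196808042
[-3.384e+00 -9.490e-01  2.000e-03] [-3.000e-04  2.000e-04  3.782e-01]
[-3.399 -0.995  1.392] [-3.000e-04  2.000e-04  3.782e-01]
```

```bash
python3 - <<'E'
import cv2
a=cv2.imread("pics/side0.png")[70:280,190:340]
cv2.imwrite("pics/c2.png",cv2.resize(a,None,fx=2.8,fy=2.8,interpolation=cv2.INTER_CUBIC))
E
```

```text
(no output)
```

View pics/c2.png

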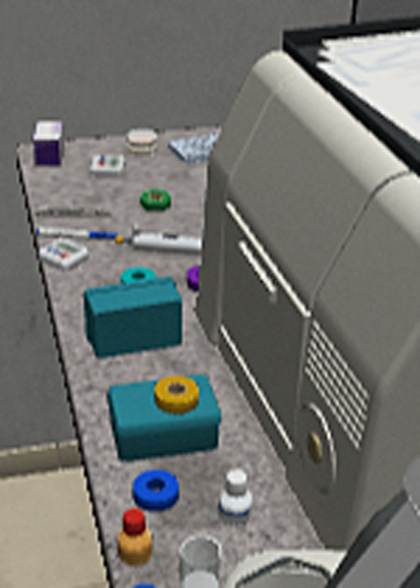

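Emit:
{"fn": "arm_command", "kwargs": {
  "plan": [-0.43, -0.12, 0, 0, 0, 0, 0, -0.85, -0.24, 0, 0, 0, 0, 0, -0.85, -0.24, 0, 0, 0, 0, 0]
}}

```text
clock: 0.52
tool_pos: [0.2676, 0.5442, 0.3025]
tool_rot: [[-0.951, 0.31, 0.0], [0.31, 0.951, -0.001], [-0.0, -0.001, -1.0]]
contact_force: [-0.4, -0.7, -0.3]
finger_gap: 0.0641
grasp_force: 0.0
```

Emit:
{"fn": "arm_command", "kwargs": {
  "plan": [-0.43, -0.12, 0, 0, 0, 0, 0, -0.85, -0.24, 0, 0, 0, 0, 0, -0.85, -0.24, 0, 0, 0, 0, 0]
}}

```text
clock: 0.9
tool_pos: [0.3406, 0.4958, 0.3025]
tool_rot: [[-0.951, 0.31, 0.0], [0.31, 0.951, -0.0], [-0.0, -0.0, -1.0]]
contact_force: [-0.4, -0.2, -0.6]
finger_gap: 0.0457
grasp_force: 0.0
```

Emit:
{"fn": "arm_command", "kwargs": {
  "plan": [-0.43, -0.12, 0, 0, 0, 0.06, 0, -0.85, -0.24, 0, 0, 0, 0.11, 0, -0.85, -0.24, 0, 0, 0, 0.16, 0, -0.85, -0.24, 0, 0, 0, 0.22, 0, -0.85, -0.24, 0, 0, 0, 0.27, 0, -0.85, -0.24, 0, 0, 0, 0.32, 0, -0.85, -0.24, 0, 0, 0, 0.378, 0, -0.85, -0.24, 0, 0, 0, 0.378, 0]
}}

```text
clock: 1.9
tool_pos: [0.4118, 0.4487, 0.3026]
tool_rot: [[-0.073, 0.997, -0.0], [0.997, 0.073, 0.0], [0.0, -0.0, -1.0]]
contact_force: [0.6, 0.4, 1.1]
finger_gap: 0.0461
grasp_force: 0.0
```

```bash
python3 - <<'E'
from h import *
cv2.imwrite("pics/w1.png",bot.snapshot("wrist"))
rel([(.483,.395,.302,4),(.483,.395,.163,4)])
E
```

```text
at [0.412  0.4485 0.3025] yaw 4.32 t 1.95 F [-0.1  0.5  1. ] 0.046374974432944485
[-0.587  0.668  0.005] [-0.0001 -0.      0.0018]
[-0.587  0.669  1.395] [-0.0001 -0.      0.0018]
```

View pics/w1.png

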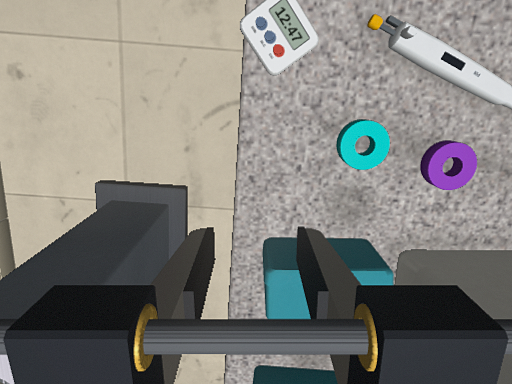

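```bash
python3 - <<'E'
from h import *
m=bot.camera_model("wrist")
a=cv2.imread("pics/w1.png")[220:330,250:410]
cv2.imwrite("pics/c3.png",cv2.resize(a,None,fx=5,fy=5,interpolation=cv2.INTER_CUBIC))
for p in((264,239),(364,239)):print(at(m,p,0).round(4))
for p in((265,268),(392,284)):print(at(m,p,.089).round(4))
t=bot.camera_model("top")
for P in((.4292,.3579,.089),(.557,.3664,.089),(.4292,.3579,0),(.557,.3664,0)):print(proj(m,P).round(1))
E
```

```text
[0.4297 0.357  0.    ]
[0.5552 0.3665 0.    ]
[0.4278 0.3655 0.089 ]
[0.5571 0.3572 0.089 ]
[265.8 274.9]
[393.7 275.9]
[263.7 238.3]
[365.4 239.1]
```

View pics/c3.png

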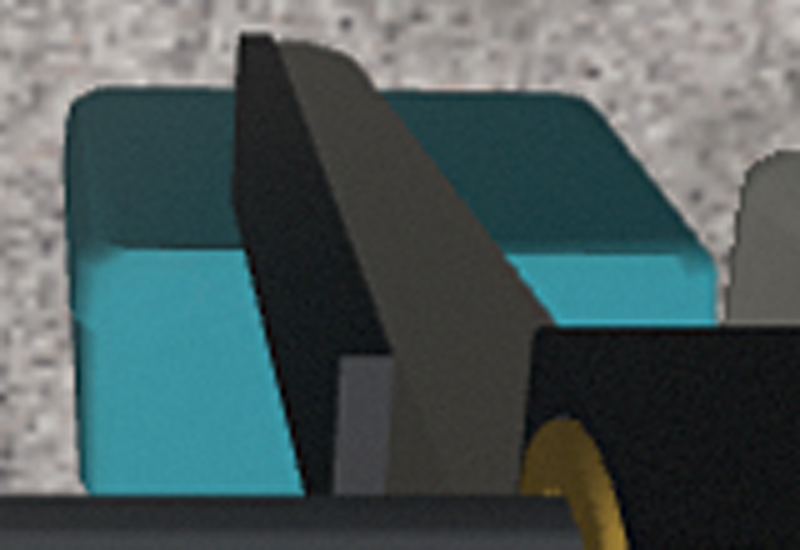

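Emit:
{"fn": "arm_command", "kwargs": {
  "plan": [-0.52, 0.67, 0, 0, 0, 0, 0, -0.52, 0.67, 0.5, 0, 0, 0, 0, -0.52, 0.67, 0.95, 0, 0, 0, 0, -0.52, 0.67, 0.95, 0, 0, 0, 0]
}}

```text
clock: 2.45
tool_pos: [0.4816, 0.3994, 0.2045]
tool_rot: [[-0.073, 0.997, -0.005], [0.997, 0.073, -0.004], [-0.004, -0.006, -1.0]]
contact_force: [-0.6, -0.3, -0.3]
finger_gap: 0.0458
grasp_force: 0.0
```

Emit:
{"fn": "arm_command", "kwargs": {
  "plan": [0, 0, 0.44, 0, 0, 0, 0, 0, 0, 0.44, 0, 0, 0, 0, 0, 0, 0.44, 0, 0, 0, 0]
}}

```text
clock: 2.82
tool_pos: [0.4838, 0.4016, 0.1659]
tool_rot: [[-0.072, 0.997, 0.002], [0.997, 0.072, 0.001], [0.001, 0.002, -1.0]]
contact_force: [-0.4, -0.1, 1.1]
finger_gap: 0.046
grasp_force: 0.0
```

```bash
python3 - <<'E'
from h import *
rel([(.483,.376,.163,4.3)])
E
```

```text
at [0.4838 0.4016 0.1659] yaw 4.12 t 2.825 F [-0.4 -0.1  1.1] 0.045952901007081035
[-0.255 -0.026  0.029] [ 0.0006 -0.0004 -0.001 ]
```

Emit:
{"fn": "arm_command", "kwargs": {
  "plan": [-0.12, 0, 0.02, 0, 0, 0, 0, -0.2, 0, 0.02, 0, 0, 0, 0, -0.22, 0, 0.02, 0, 0, 0, 0, -0.24, 0, 0.02, 0, 0, 0, 0, -0.26, 0, 0.02, 0, 0, 0, 0]
}}

```text
clock: 3.45
tool_pos: [0.4852, 0.3746, 0.1617]
tool_rot: [[-0.07, 0.998, 0.0], [0.998, 0.07, 0.0], [0.0, 0.0, -1.0]]
contact_force: [-0.5, 1.1, 0.7]
finger_gap: 0.0456
grasp_force: 0.7
```

Emit:
{"fn": "arm_command", "kwargs": {
  "plan": [-0.02, 0, 0, 0, 0, 0, 0, -0.04, 0, 0, 0, 0, 0, 0, -0.05, 0, 0, 0, 0, 0, 0]
}}

```text
clock: 3.82
tool_pos: [0.4856, 0.3698, 0.1618]
tool_rot: [[-0.071, 0.998, 0.0], [0.998, 0.071, 0.0], [0.0, 0.0, -1.0]]
contact_force: [0.1, 1.3, 1.1]
finger_gap: 0.0459
grasp_force: 1.0
```

Emit:
{"fn": "arm_command", "kwargs": {
  "plan": [-0.05, 0, -0.05, 0, 0, 0, 0, -0.1, 0, -0.085, 0, 0, 0, 0, -0.15, 0, -0.115, 0, 0, 0, 0, -0.2, 0, -0.14, 0, 0, 0, 0]
}}

```text
clock: 4.32
tool_pos: [0.4869, 0.3492, 0.1759]
tool_rot: [[-0.07, 0.998, -0.0], [0.998, 0.07, -0.0], [-0.0, -0.0, -1.0]]
contact_force: [-0.1, 0.6, -0.9]
finger_gap: 0.0463
grasp_force: 0.2
```

```bash
python3 - <<'E'
from h import *
a=bot.snapshot("side")[140:270,190:340];b=bot.snapshot("top")[150:250,155:305]
a=cv2.resize(a,None,fx=2.6,fy=2.6,interpolation=2);b=cv2.resize(b,(390*1,260),interpolation=2)
b=cv2.copyMakeBorder(b,0,a.shape[0]-260,0,0,0)
cv2.imwrite("pics/s2.png",np.hstack([a,b]))
rel([])
E
```

```text
at [0.487  0.3491 0.176 ] yaw 4.01 t 4.425 F [-1.3  0.2  0.6] 0.046000062566531615
```

View pics/s2.png

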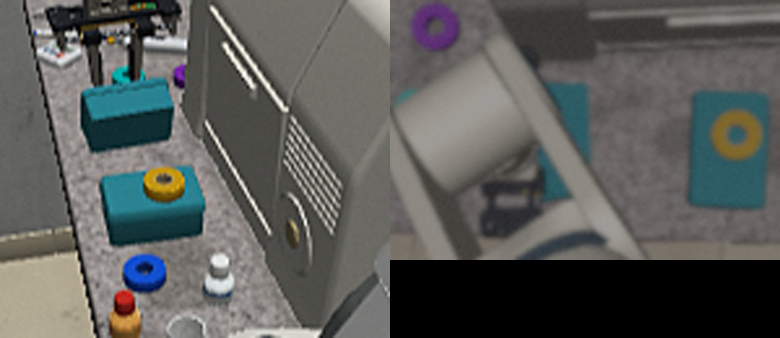

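The side view shows the box leaning towards the twin, with its top edge forward at about (125,90) in the composite, so it is tipping and not sliding. I'll continue along the arc.

Emit:
{"fn": "arm_command", "kwargs": {
  "plan": [-0.05, 0, -0.02, 0, 0, 0, 0, -0.1, 0, -0.04, 0, 0, 0, 0, -0.15, 0, -0.06, 0, 0, 0, 0, -0.2, 0, -0.07, 0, 0, 0, 0, -0.25, 0, -0.08, 0, 0, 0, 0, -0.3, 0, -0.08, 0, 0, 0, 0, -0.35, 0, -0.085, 0, 0, 0, 0, -0.4, 0, -0.085, 0, 0, 0, 0, -0.45, 0, -0.085, 0, 0, 0, 0]
}}

```text
clock: 5.55
tool_pos: [0.4901, 0.3044, 0.1841]
tool_rot: [[-0.07, 0.998, -0.0], [0.998, 0.07, -0.0], [-0.0, -0.0, -1.0]]
contact_force: [0.2, 1.3, -0.6]
finger_gap: 0.0459
grasp_force: 0.0
```

```bash
python3 - <<'E'
from h import *
a=bot.snapshot("side")[140:270,190:340];b=bot.snapshot("top")[150:250,155:305]
a=cv2.resize(a,None,fx=2.6,fy=2.6,interpolation=2);b=cv2.resize(b,(390*1,260),interpolation=2)
b=cv2.copyMakeBorder(b,0,a.shape[0]-260,0,0,0)
cv2.imwrite("pics/s3.png",np.hstack([a,b]))
rel([])
E
```

```text
at [0.49   0.3043 0.1841] yaw 4.02 t 5.65 F [-0.4 -0.6 -0.3] 0.04592353085180783
```

View pics/s3.png

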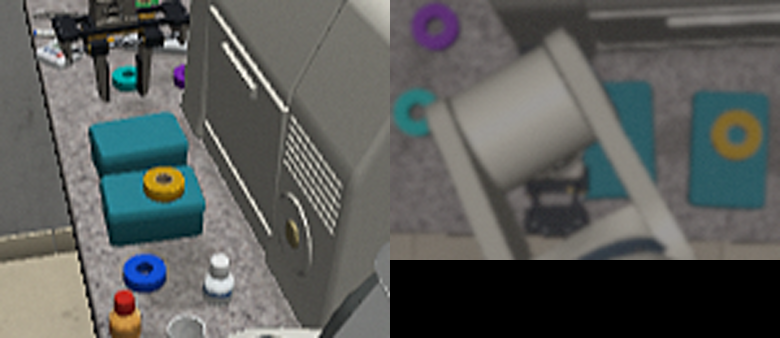

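Emit:
{"fn": "arm_command", "kwargs": {
  "plan": [0.25, 0, -0.02, 0, 0, 0, -0.3, 0.5, 0, 0, 0, 0, 0.01, -0.8, 0.5, -0.08, 0.35, 0, 0, 0.028, -0.8, 0.5, -0.08, 0.66, 0, 0, 0.028, -0.8, 0.5, -0.08, 0.66, 0, 0, 0.028, -0.8, 0.5, -0.08, 0.66, 0, 0, 0.028, -0.8]
}}

```text
clock: 6.4
tool_pos: [0.479, 0.3544, 0.1191]
tool_rot: [[0.017, 1.0, 0.001], [1.0, -0.017, 0.001], [0.001, 0.001, -1.0]]
contact_force: [1.0, 0.0, 0.5]
finger_gap: 0.0828
grasp_force: 0.0
```

```bash
python3 - <<'E'
from h import *
a=bot.snapshot("side")[160:260,195:315];b=bot.snapshot("top")[155:245,190:310]
a=cv2.resize(a,None,fx=3.2,fy=3.2,interpolation=2);b=cv2.resize(b,None,fx=3.5,fy=3.5,interpolation=2)
b=cv2.copyMakeBorder(b,0,a.shape[0]-b.shape[0],0,0,0)
cv2.imwrite("pics/s4.png",np.hstack([a,b]))
rel([(.485,.30,.118,-1.1)])
E
```

```text
at [0.4794 0.3546 0.1196] yaw -1.01 t 6.5 F [-0.3 -0.1  0.7] 0.08255209359249079
[-0.545  0.066  0.016] [ 0.0006 -0.0004  0.0005]
```

View pics/s4.png

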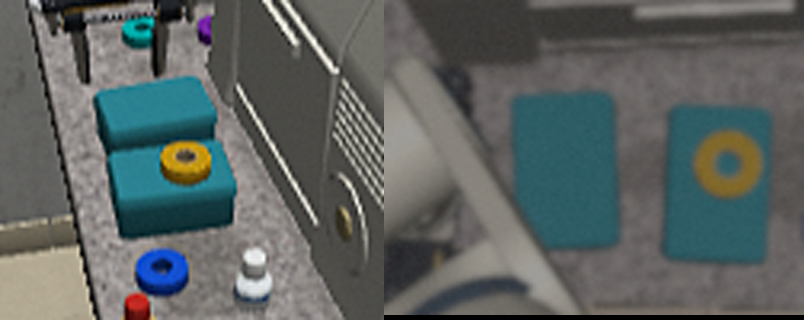

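```bash
python3 - <<'E'
from h import *
m=bot.camera_model("top")
def g(l):
    P=np.array([at(m,(190+(u-384)/3.5,155+v/3.5),.062)[:2] for u,v in l]);print(P.round(4).tolist(),P.mean(0).round(4))
    for i,j in((0,3),(1,2)):
        d=P[i]-P[j];print(np.degrees(np.arctan2(d[1],d[0])).round(2))
g([(513,95),(612,92),(620,243),(522,248)]);g([(669,107),(771,110),(765,261),(663,258)])
E
```

```text
[[0.5622, 0.2935], [0.5668, 0.2105], [0.4405, 0.2006], [0.4342, 0.2821]] [0.5009 0.2467]
5.13
4.52
[[0.5554, 0.1624], [0.555, 0.0769], [0.4287, 0.0796], [0.429, 0.1644]] [0.492  0.1208]
-0.92
-1.21
```

Emit:
{"fn": "arm_command", "kwargs": {
  "plan": [-0.25, 0.07, 0, 0, 0, 0, -0.8, -0.45, 0.07, 0, 0, 0, 0, -0.8, -0.5, 0.07, 0, 0, 0, 0, -0.8, -0.54, 0.07, 0, 0, 0, 0, -0.8, -0.58, 0.07, 0, 0, 0, 0, -0.8, -0.62, 0.07, 0, 0, 0, 0, -0.8, -0.65, 0.07, 0, 0, 0, 0, -0.8, -0.68, 0.06, 0, 0, 0, 0, -0.8, -0.71, 0.055, 0, 0, 0, 0, -0.8]
}}

```text
clock: 7.62
tool_pos: [0.4827, 0.2829, 0.1181]
tool_rot: [[0.017, 1.0, -0.0], [1.0, -0.017, -0.0], [-0.0, -0.0, -1.0]]
contact_force: [0.5, 2.6, 2.0]
finger_gap: 0.0828
grasp_force: 0.8
```

```bash
python3 - <<'E'
from h import *
b=bot.snapshot("top")[155:245,190:310]
cv2.imwrite("pics/s5.png",cv2.resize(b,None,fx=6,fy=6,interpolation=2))
rel([(.480,.265,.118,-1.1)])
E
```

```text
at [0.4825 0.2825 0.1181] yaw -1.0 t 7.675 F [0.5 1.3 1.2] 0.08288645946461543
[-0.176 -0.022  0.001] [-0.0001  0.0001  0.0005]
```

View pics/s5.png

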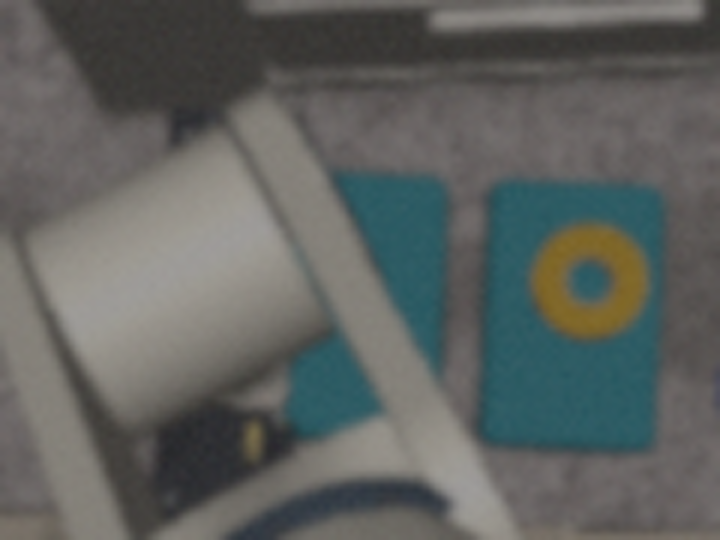

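Emit:
{"fn": "arm_command", "kwargs": {
  "plan": [-0.04, -0.01, 0, 0, 0, 0, -0.8, -0.07, -0.015, 0, 0, 0, 0, -0.8, -0.1, -0.02, 0, 0, 0, 0, -0.8, -0.12, -0.02, 0, 0, 0, 0, -0.8, -0.13, -0.02, 0, 0, 0, 0, -0.8]
}}

```text
clock: 8.3
tool_pos: [0.4805, 0.2698, 0.1181]
tool_rot: [[0.018, 1.0, -0.0], [1.0, -0.018, -0.0], [-0.0, -0.0, -1.0]]
contact_force: [-0.3, 0.6, 0.4]
finger_gap: 0.0825
grasp_force: 0.5
```

Emit:
{"fn": "arm_command", "kwargs": {
  "plan": [-0.01, 0, 0, 0, 0, 0, -0.8, -0.015, 0, 0, 0, 0, 0, -0.8]
}}

```text
clock: 8.55
tool_pos: [0.4805, 0.2685, 0.1181]
tool_rot: [[0.018, 1.0, -0.0], [1.0, -0.018, -0.0], [-0.0, -0.0, -1.0]]
contact_force: [-0.2, 0.6, -0.5]
finger_gap: 0.0831
grasp_force: 0.4
```

```bash
cat >> h.py <<'E'
def gapprof():
    b=bot.snapshot("top").astype(int)
    # teal saturation (b+g)/2 - r along rows through the boxes
    for r in range(188,210,4):
        s=((b[r-1:r+2,:,0]+b[r-1:r+2,:,1])/2-b[r-1:r+2,:,2]).mean(0)
        print(r,s[250:282].round().astype(int).tolist())
E
python3 - <<'E'
from h import *
rel([(.480,.265,.118,-1.1)]);gapprof()
E
```

```text
at [0.4805 0.2685 0.1181] yaw -1.0 t 8.55 F [-0.2  0.6 -0.5] 0.08310503658617163
[-0.035 -0.004  0.001] [-0.0001  0.      0.0005]
188 [-6, -5, -1, 14, 36, 47, 50, 50, 50, 52, 50, 51, 52, 50, 51, 50, 50, 49, 42, 24, 13, 22, 39, 49, 52, 50, 50, 51, 51, 50, 51, 51]
192 [-8, -7, -7, -6, -2, 14, 35, 47, 50, 51, 50, 52, 50, 51, 51, 50, 50, 49, 40, 21, 12, 23, 44, 50, 50, 51, 52, 51, 50, 50, 48, 42]
196 [-8, -7, -7, -7, -7, -6, 0, 16, 37, 49, 50, 50, 50, 51, 50, 52, 50, 48, 39, 23, 16, 30, 44, 49, 50, 51, 50, 50, 42, 24, -6, -34]
200 [-7, -7, -8, -8, -7, -7, -7, -5, 3, 20, 40, 48, 51, 50, 50, 51, 51, 47, 39, 23, 18, 33, 46, 50, 49, 50, 48, 35, 2, -33, -51, -55]
204 [0, -5, -7, -8, -7, -7, -8, -7, -6, -3, 8, 27, 41, 49, 50, 50, 50, 46, 35, 22, 23, 36, 48, 50, 50, 51, 50, 40, 12, -24, -48, -56]
208 [4, 9, 2, -5, -6, -8, -8, -7, -7, -6, -6, -4, 6, 23, 41, 49, 50, 44, 29, 17, 24, 40, 49, 50, 49, 50, 49, 48, 45, 36, 16, -12]
```

Emit:
{"fn": "arm_command", "kwargs": {
  "plan": [-0.01, 0, 0, 0, 0, 0, -0.8, -0.01, 0, 0, 0, 0, 0, -0.8]
}}

```text
clock: 8.85
tool_pos: [0.4805, 0.2675, 0.1182]
tool_rot: [[0.017, 1.0, -0.0], [1.0, -0.017, -0.0], [-0.0, -0.0, -1.0]]
contact_force: [-1.0, 0.4, -0.8]
finger_gap: 0.0826
grasp_force: 0.1
```

Emit:
{"fn": "arm_command", "kwargs": {
  "plan": [-0.01, 0, 0, 0, 0, 0, -0.8, -0.01, 0, 0, 0, 0, 0, -0.8]
}}

```text
clock: 9.1
tool_pos: [0.4805, 0.2665, 0.1182]
tool_rot: [[0.017, 1.0, 0.0], [1.0, -0.017, -0.0], [-0.0, 0.0, -1.0]]
contact_force: [0.3, -0.2, -0.4]
finger_gap: 0.0823
grasp_force: 0.2
```

```bash
python3 - <<'E'
from h import *
rel([(.480,.265,.118,-1.1)]);gapprof()
E
```

```text
at [0.4805 0.2665 0.1182] yaw -1.0 t 9.1 F [ 0.3 -0.2 -0.4] 0.0823428089589012
[-0.015 -0.005  0.002] [0.     0.     0.0006]
188 [-7, -6, -5, 2, 19, 38, 48, 51, 50, 51, 50, 51, 50, 52, 50, 49, 51, 50, 47, 38, 30, 29, 42, 48, 51, 52, 51, 51, 51, 50, 51, 51]
192 [-7, -7, -8, -6, -6, -1, 14, 35, 48, 51, 50, 51, 51, 51, 51, 50, 52, 50, 48, 40, 34, 37, 47, 50, 51, 51, 50, 50, 50, 50, 47, 42]
196 [-7, -7, -7, -7, -8, -7, -6, 2, 20, 39, 49, 50, 51, 50, 50, 50, 52, 51, 48, 39, 32, 39, 47, 50, 51, 52, 50, 50, 43, 22, -7, -33]
200 [-6, -8, -7, -8, -7, -7, -7, -6, -4, 5, 23, 42, 49, 50, 50, 50, 51, 50, 46, 36, 28, 36, 47, 49, 51, 51, 49, 36, 3, -32, -51, -54]
204 [2, -2, -6, -7, -8, -7, -8, -6, -7, -6, -2, 10, 28, 45, 50, 50, 51, 50, 46, 38, 32, 40, 48, 50, 50, 52, 50, 41, 13, -24, -48, -55]
208 [-3, 2, 4, 1, -6, -8, -7, -8, -7, -7, -7, -6, -4, 5, 23, 41, 48, 50, 46, 40, 34, 42, 49, 50, 50, 50, 50, 48, 46, 37, 15, -11]
```

```bash
cat >> h.py <<'E'
def gp(n=3):
    b=np.mean([bot.snapshot("top").astype(float) for _ in range(n)],0); S=(b[...,0]+b[...,1])/2-b[...,2]
    print("dip px",{r:round(float((50-S[r-1:r+2,265:275].mean(0)).sum()/57),2) for r in range(188,216,4)})
    L=lambda r:278+float((S[r-1:r+2,278:282].mean(0)).sum()/50)
    print("tape edge",round(L(200),2),"right edge",[round(290+float((S[r-1:r+2,290:306].mean(0)+7).sum()/57),2) for r in(190,214,220)])
E
python3 -c "
from h import *
gp()"
```

```text
dip px {188: 1.08, 192: 0.7, 196: 0.79, 200: 0.96, 204: 0.81, 208: 0.89, 212: 2.49}
tape edge 275.33 right edge [300.68, 300.02, 299.6]
```

Emit:
{"fn": "arm_command", "kwargs": {
  "plan": [-0.01, 0, 0, 0, 0, 0, -0.8, -0.01, 0, 0, 0, 0, 0, -0.8]
}}

```text
clock: 9.55
tool_pos: [0.4806, 0.2656, 0.1182]
tool_rot: [[0.018, 1.0, 0.0], [1.0, -0.018, 0.0], [0.0, 0.0, -1.0]]
contact_force: [-0.7, 0.6, -1.1]
finger_gap: 0.0828
grasp_force: 0.7
```

```bash
python3 -c "
from h import *
rel([]);gp()"
```

```text
at [0.4806 0.2656 0.1182] yaw -1.01 t 9.55 F [-0.7  0.6 -1.1] 0.08283430309127804
dip px {188: 0.76, 192: 0.37, 196: 0.43, 200: 0.54, 204: 0.53, 208: 0.94, 212: 2.62}
tape edge 275.3 right edge [300.63, 300.02, 299.6]
```

Emit:
{"fn": "arm_command", "kwargs": {
  "plan": [-0.01, 0, 0, 0, 0, 0, -0.8, -0.01, 0, 0, 0, 0, 0, -0.8]
}}

```text
clock: 9.95
tool_pos: [0.4805, 0.2649, 0.1182]
tool_rot: [[0.018, 1.0, 0.0], [1.0, -0.018, 0.001], [0.001, 0.0, -1.0]]
contact_force: [-0.1, 5.2, -1.0]
finger_gap: 0.0825
grasp_force: 2.6
```

```bash
python3 -c "
from h import *
rel([]);gp()"
```

```text
at [0.4805 0.2649 0.1182] yaw -1.01 t 9.95 F [-0.1  5.2 -1. ] 0.0825179288734007
dip px {188: 0.71, 192: 0.39, 196: 0.3, 200: 0.43, 204: 0.5, 208: 1.11, 212: 3.06}
tape edge 275.64 right edge [300.69, 300.25, 299.88]
```

Emit:
{"fn": "arm_command", "kwargs": {
  "plan": [0.1, 0, 0, 0, 0, 0, -0.8, 0.5, 0, 0, 0, 0, 0, -0.8, 1, 0, -0.3, 0, 0, 0, -0.8, 1, 0, -0.6, 0, 0, 0, -0.8, 1, 0, -0.6, 0, 0, 0, -0.8]
}}

```text
clock: 10.72
tool_pos: [0.4829, 0.366, 0.1801]
tool_rot: [[0.016, 1.0, 0.003], [1.0, -0.016, 0.002], [0.002, 0.003, -1.0]]
contact_force: [-0.1, 0.0, -0.6]
finger_gap: 0.0828
grasp_force: 0.0
```

Emit:
{"fn": "arm_command", "kwargs": {
  "plan": [0.5, 0, -0.3, 0, 0, 0, -0.8, 1, 0, -0.5, 0, 0, 0, -0.8, 1, 0, -0.5, 0, 0, 0, -0.8]
}}

```text
clock: 11.1
tool_pos: [0.4842, 0.4674, 0.2287]
tool_rot: [[0.016, 1.0, 0.002], [1.0, -0.016, 0.002], [0.002, 0.002, -1.0]]
contact_force: [0.3, -0.9, -0.7]
finger_gap: 0.0825
grasp_force: 0.0
```

```bash
python3 - <<'E'
from h import *
gp()
m=bot.camera_model("top")
b=np.mean([bot.snapshot("top").astype(float) for _ in range(4)],0); S=(b[...,0]+b[...,1])/2-b[...,2]
print({r:round(float((50-S[r,265:275]).sum()/57),2) for r in range(184,232,3)})
print({r:(round(250-float((S[r,236:250]+7).sum()/57),2),round(290+float((S[r,290:306]+7).sum()/57),2)) for r in range(186,232,4)})
print("top",{c:round(200-float((S[176:200,c]+7).sum()/57),2) for c in(250,256,262,267,272,277,280)})
print("bot",{c:round(220+float((S[220:240,c]+7).sum()/57),2) for c in(250,256,262,267,272,277,280,290)})
T=(S<-30)[170:240,250:310];y,x=np.nonzero(T);print("tape",x.mean()+250,y.mean()+170,at(m,(x.mean()+250,y.mean()+170),.081))
E
```

```text
dip px {188: 0.56, 192: 0.21, 196: 0.21, 200: 0.34, 204: 0.36, 208: 0.4, 212: 0.41}
tape edge 275.59 right edge [300.9, 300.4, 300.05]
{184: 8.5, 187: 0.98, 190: 0.27, 193: 0.23, 196: 0.21, 199: 0.27, 202: 0.31, 205: 0.45, 208: 0.34, 211: 0.35, 214: 0.4, 217: 0.32, 220: 0.27, 223: 0.33, 226: 0.57, 229: 6.92}
{186: (241.77, 297.82), 190: (241.03, 301.06), 194: (240.85, 292.65), 198: (240.98, 287.78), 202: (240.72, 289.04), 206: (240.44, 287.84), 210: (240.1, 295.4), 214: (240.22, 300.37), 218: (240.07, 300.16), 222: (239.81, 299.83), 226: (239.92, 299.73), 230: (249.18, 293.07)}
top {250: 184.02, 256: 184.34, 262: 184.56, 267: 184.69, 272: 186.72, 277: 184.78, 280: 191.47}
bot {250: 229.48, 256: 229.54, 262: 229.91, 267: 229.34, 272: 229.38, 277: 229.84, 280: 229.92, 290: 230.4}
tape 287.8134715025907 201.31088082901556 [0.50896787 0.11459387 0.081     ]
```

```bash
python3 -c "
from workcell import bot
print(bot.sign_off())"
```

```text
the job is handed in; nothing more can be done
None
```

I tipped the fallen box back onto its base, lid up, and slid it flush, square and in line against the standing box, which shifted by about 1 mm. The tape is still on the standing box, no bystander was near the arm's path, and I handed the job in at about 11 s.

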